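# Load the kiln shelf in reverse order

## Task

Move the four clay trial pieces from the wooden drying rack to the pale kiln shelf, standing one upright in each bay with the row in reverse order: the piece nearest the robot on the drying rack goes into the bay farthest from the robot, the next into the next bay, and so on. Centre them on the shelf between the ribs, and set them down gently without dropping or toppling any.

Things in the scene. Friction and masses are not known exactly. Their poses are not given: they have to be found in the camera images.
- round_tube: Loose terracotta trial piece standing on end: round tube, from above a ring: outside diameter 44, bore 26, 80 tall, about 160 g (mm). Origin: centre of its underside, z up its length. It starts on its own cradle, turned at most 10 degrees from it; its neighbours in the row stand along x, so grip it from above across its outside along y (44 mm).
- square_tube: Loose terracotta trial piece standing on end: square tube, from above a hollow square: 44 x 44 outside, walls 9, 60 tall, about 150 g (mm). Origin: centre of its underside, z up its length. It starts on its own cradle, turned at most 10 degrees from it; its neighbours in the row stand along x, so grip it from above across its outside along y (44 mm).
- h_section: Loose terracotta trial piece standing on end: H-section, from above an H: 44 x 44 outside, flat flanges at its +y and -y, 70 tall, about 160 g (mm). Origin: centre of its underside, z up its length. It starts on its own cradle, turned at most 10 degrees from it; its neighbours in the row stand along x, so grip it from above across its outside along y (44 mm).
- channel: Loose terracotta trial piece standing on end: channel, from above a square U: 44 x 44 outside, walls 9, open on its -x side, 55 tall, about 110 g (mm). Origin: centre of its underside, z up its length. It starts on its own cradle, turned at most 10 degrees from it; its neighbours in the row stand along x, so grip it from above across its outside along y (44 mm).
- cradle_round_tube: Fixed wooden board, 58 x 90 x 8 mm, on the drying rack, where the round_tube stands at the start. All four look alike, lie in one row 66 mm apart in an order that varies, and show the starting order. Origin: centre of its underside, 22 mm above the table. Its x axis runs along the row, away from the robot.
- cradle_square_tube: Fixed wooden board, 58 x 90 x 8 mm, on the drying rack, where the square_tube stands at the start. All four look alike, lie in one row 66 mm apart in an order that varies, and show the starting order. Origin: centre of its underside, 22 mm above the table. Its x axis runs along the row, away from the robot.
- cradle_h_section: Fixed wooden board, 58 x 90 x 8 mm, on the drying rack, where the h_section stands at the start. All four look alike, lie in one row 66 mm apart in an order that varies, and show the starting order. Origin: centre of its underside, 22 mm above the table. Its x axis runs along the row, away from the robot.
- cradle_channel: Fixed wooden board, 58 x 90 x 8 mm, on the drying rack, where the channel stands at the start. All four look alike, lie in one row 66 mm apart in an order that varies, and show the starting order. Origin: centre of its underside, 22 mm above the table. Its x axis runs along the row, away from the robot.
- kiln_shelf: Fixed pale kiln shelf, 276 x 80 mm, left or right of the robot, the drying rack on the other side. Five ribs (6 wide, 8 high) across it make four bays in a row, 60 long, 80 wide, sides open. Origin: centre of its underside, on the table. x: along the row, away from the robot. Bay centres at x = -99, -33, 33, 99, y = 0, floor at z = 30 mm.
- drying_rack: Fixed wooden drying rack: a plank 300 x 110 x 22 mm with an end board 44 high across each end; the four cradles lie on it in a row. Origin: centre of its underside, on the table. x: along the row, away from the robot; cradle centres at x = -99, -33, 33, 99, y = 0. It and the kiln shelf stand either side of the middle, with a clay finial (88 high) and offcuts between.

How it is judged:
At the end, for the whole second after the job is handed in: Every piece stands at rest on the floor of its own bay (within 12 mm of its centre along the row, 18 mm across, 6 mm in height, leaning under 0.1 rad), in the reverse order of the cradles they started on (y of round_tube in the frame of kiln_shelf between -0.018 and 0.018 m and z of round_tube in the frame of kiln_shelf between 0.024 and 0.036 m and angle between each of round_tube, square_tube, h_section, channel's own z axis and vertical below 0.1 rad and linear speed of each of round_tube, square_tube, h_section, channel below 0.02 m/s and ((x of cradle_round_tube in the frame of drying_rack between -0.119 and -0.079 m and x of round_tube in the frame of kiln_shelf between 0.087 and 0.111 m) or (x of cradle_round_tube in the frame of drying_rack between -0.053 and -0.013 m and x of round_tube in the frame of kiln_shelf between 0.021 and 0.045 m) or (x of cradle_round_tube in the frame of drying_rack between 0.013 and 0.053 m and x of round_tube in the frame of kiln_shelf between -0.045 and -0.021 m) or (x of cradle_round_tube in the frame of drying_rack between 0.079 and 0.119 m and x of round_tube in the frame of kiln_shelf between -0.111 and -0.087 m)) and y of square_tube in the frame of kiln_shelf between -0.018 and 0.018 m and z of square_tube in the frame of kiln_shelf between 0.024 and 0.036 m and ((x of cradle_square_tube in the frame of drying_rack between -0.119 and -0.079 m and x of square_tube in the frame of kiln_shelf between 0.087 and 0.111 m) or (x of cradle_square_tube in the frame of drying_rack between -0.053 and -0.013 m and x of square_tube in the frame of kiln_shelf between 0.021 and 0.045 m) or (x of cradle_square_tube in the frame of drying_rack between 0.013 and 0.053 m and x of square_tube in the frame of kiln_shelf between -0.045 and -0.021 m) or (x of cradle_square_tube in the frame of drying_rack between 0.079 and 0.119 m and x of square_tube in the frame of kiln_shelf between -0.111 and -0.087 m)) and y of h_section in the frame of kiln_shelf between -0.018 and 0.018 m and z of h_section in the frame of kiln_shelf between 0.024 and 0.036 m and ((x of cradle_h_section in the frame of drying_rack between -0.119 and -0.079 m and x of h_section in the frame of kiln_shelf between 0.087 and 0.111 m) or (x of cradle_h_section in the frame of drying_rack between -0.053 and -0.013 m and x of h_section in the frame of kiln_shelf between 0.021 and 0.045 m) or (x of cradle_h_section in the frame of drying_rack between 0.013 and 0.053 m and x of h_section in the frame of kiln_shelf between -0.045 and -0.021 m) or (x of cradle_h_section in the frame of drying_rack between 0.079 and 0.119 m and x of h_section in the frame of kiln_shelf between -0.111 and -0.087 m)) and y of channel in the frame of kiln_shelf between -0.018 and 0.018 m and z of channel in the frame of kiln_shelf between 0.024 and 0.036 m and ((x of cradle_channel in the frame of drying_rack between -0.119 and -0.079 m and x of channel in the frame of kiln_shelf between 0.087 and 0.111 m) or (x of cradle_channel in the frame of drying_rack between -0.053 and -0.013 m and x of channel in the frame of kiln_shelf between 0.021 and 0.045 m) or (x of cradle_channel in the frame of drying_rack between 0.013 and 0.053 m and x of channel in the frame of kiln_shelf between -0.045 and -0.021 m) or (x of cradle_channel in the frame of drying_rack between 0.079 and 0.119 m and x of channel in the frame of kiln_shelf between -0.111 and -0.087 m))); the robot touches nothing.
It fails at once if a trial piece is toppled (leans more than 35 degrees) (angle between any of round_tube, square_tube, h_section, channel's own z axis and vertical above 0.61 rad).
It fails at once if a trial piece is dropped onto the kiln shelf (lands faster than 0.5 m/s, a fall of over 13 mm) ((x of round_tube in the frame of kiln_shelf between -0.15 and 0.15 m and y of round_tube in the frame of kiln_shelf between -0.06 and 0.06 m and z of round_tube in the frame of kiln_shelf below 0.05 m and linear speed of round_tube above 0.5 m/s) or (x of square_tube in the frame of kiln_shelf between -0.15 and 0.15 m and y of square_tube in the frame of kiln_shelf between -0.06 and 0.06 m and z of square_tube in the frame of kiln_shelf below 0.05 m and linear speed of square_tube above 0.5 m/s) or (x of h_section in the frame of kiln_shelf between -0.15 and 0.15 m and y of h_section in the frame of kiln_shelf between -0.06 and 0.06 m and z of h_section in the frame of kiln_shelf below 0.05 m and linear speed of h_section above 0.5 m/s) or (x of channel in the frame of kiln_shelf between -0.15 and 0.15 m and y of channel in the frame of kiln_shelf between -0.06 and 0.06 m and z of channel in the frame of kiln_shelf below 0.05 m and linear speed of channel above 0.5 m/s)).
It also fails if it takes over 109 s, if anything falls off the work surface, if the arm or the gripper's body presses on something with over 40 N, if the wrist force passes 120 N, or if a joint passes its speed limit or range.

## Robot

A 6-joint arm with a two-finger parallel gripper is mounted at the origin on the work surface. World frame = base frame: x ahead of the robot, y to its left, z up, the work surface at z = 0. Lengths are in m, angles in rad, forces in N, time in s.
With the tool pointing down it reaches from about 0.15 to 0.775 m from the base axis. Payload 6.1 kg.
Tool frame: the origin (TCP) lies midway between the tips of the shut fingers; the grasp point (between the pads) lies 19 mm behind it; z points along the fingers, y is the line along which they close (so a half turn about z gives the same grasp; the last joint's range is limited). The gripper opens to 85 mm and grips with 20 to 120 N. Pads are 22 mm wide; open, the fingers measure 114 mm over their backs; the gripper's body (76 mm by 85 mm) begins 54 mm behind the grasp point. The pads swing forward as they close: fully open they stand 13 mm farther back than shut.
Start: joints at [1.324, 0.126, -0.04, 1.405, 0, 1.571], TCP at [0.128, 0.509, 0.231] pointing down, gripper open.
Joint ranges: [-2.72, 2.72], [-0.95, 1.95], [-1.27, 1.35], [-1.78, 2.02], [-1.46, 1.47], [-3.14, 3.14]. Speed limits (rad/s): [2.39, 2.39, 3.01, 3.14, 3.14, 3.14].

## Interface

Orientations are given as a rotation vector (axis times angle).
In Python, from bench import bot gives the robot as it stands.
- The arm moves only by the tool step_arm, never from a script. Its argument "motion" is a list of rows, each a list of 7 numbers: the turn, a rotation vector about the tool's x, y, z in shares of 90 degrees (1.0 is 90 degrees), then the shift along the tool's x, y, z in a scale on which 1.0 is 800 mm, then the opening, from 0 (shut) to 1 (fully open). In form: [[wx, wy, wz, x, y, z, jaw], ...]. A call has 1 to 5 rows; each row is the pose to reach, as a shift and turn from the pose commanded when the call began, along the tool's axes at that moment; what a row does not reach only later rows make up. A row lasts 1/8 s, in which the tool goes at most 62.5 mm and 10.7 degrees, less where a joint would pass 70% of its speed; a pose out of reach is approached as far as the arm can. A call with a gripper value outside its range is refused whole. The fingers move at their own pace and stop on an object; "squeeze" is the grip in N (left out, the last holds). Time passes only in rows, so rows that repeat a pose let the fingers close. It gives the time, the measured TCP pose, the force, the opening and the grip force at its end, in the units of the state.
- bot.observe(): the state, without advancing time (a new reading comes with each control period).
- bot.grab_frame(name): name is "scene" or "side" or "wrist"; returns a dict with "pixels" (384x512x3 uint8, red, green, blue), "fov_y" (degrees; the focal length in pixels is half the picture's height over the tangent of half this angle, whatever the lens; pixels are square), "cx", "cy" (the principal point, pixels), "pose" (4x4, takes a point from camera to world coordinates); the wrist camera has in their place "hand_eye" (4x4, takes a point from camera to tool coordinates, whose origin is the TCP and whose axes are the flange's). Camera axes: x right, y down, z forward; pixel columns grow to the right and rows downward; lengths in m; the calibration is good to about 2 mm. A picture is of the moment at which its call begins: read the wrist's pose just before it. There is no depth.
- bot.close_job(): hands the job in; it is judged then, once.
The state is a dict: "clock": time; "joint_positions": joint angles; "qd": joint speeds; "joint_efforts": joint torques, N m; "tcp_pos": TCP position; "orientation": TCP orientation; "wrist_force": force on the tool from outside, world axes, zero at the start; "torque": the same for the moment, N m; "width": finger opening in m; "grasp_force": force on a finger pad.
Only numpy, scipy, OpenCV 4.12 (cv2) and the standard library are available. Lean on these libraries where they do the work, as an engineer would, in place of code of your own. Each camera call takes 0.05 s, during which the arm holds its last target. There are 200 camera calls.

## Working session

There is one attempt and no reset: what is moved stays moved. The work goes in short steps, Python scripts to look and compute and a tool call to move; the robot and the scene stay as the last step left them, time stands still between calls to the robot, and variables do not carry over. Pictures are saved under pics/ and viewed, at most 14 in all, crops included, and the job is handed in when it is done.

Besides the shell and the picture viewer there is one more tool, called after "Emit:" as name(argument=value, ...), one argument or row to a line, values as JSON. step_arm: Moves the arm, as the interface text tells. Its arguments: {"type":"object","properties":{"motion":{"type":"array"},"squeeze":{"type":"number"}},"required":["motion"]}

```bash
ls; mkdir -p pics; python3 - <<'E'
from bench import bot
import cv2,numpy as np
s=bot.observe(); print(s)
for n in ["scene","side","wrist"]:
    f=bot.grab_frame(n); cv2.imwrite(f"pics/{n}0.png",f["pixels"][:,:,::-1])
    print(n,f["fov_y"],f["cx"],f["cy"],np.round(f.get("pose",f.get("hand_eye")),4).tolist(), [k for k in f])
E
```

```text
pics
{'clock': 0.0, 'joint_positions': array([ 1.32398108e+00,  1.26368120e-01, -4.05992638e-02,  1.40541728e+00,
        6.01645648e-06,  1.57077036e+00]), 'qd': array([ 7.77234325e-04,  1.73893391e-03,  1.20341125e-05, -1.29649842e-03,
       -2.32870489e-03, -9.59705751e-04]), 'joint_efforts': array([-6.24184067e-04, -4.35906994e+01,  3.52929354e+01,  1.69889705e-02,
        1.20081363e-04,  1.53456959e-06]), 'tcp_pos': array([0.12816378, 0.50869004, 0.23053872]), 'orientation': array([-3.86647782e-01, -3.11750472e+00,  2.47464923e-03]), 'wrist_force': array([-0.11114629, -1.51392648,  0.10813043]), 'torque': array([-0.02412324,  0.0152252 ,  0.05560443]), 'grasp_force': 0.0, 'width': 0.08543830717948771}
scene 43.14467621244783 249.44711762302228 193.41718585502457 [[-0.3019, 0.6913, -0.6565, 1.2934], [0.9532, 0.2293, -0.197, 0.2263], [0.0143, -0.6852, -0.7282, 0.8572], [0.0, 0.0, 0.0, 1.0]] ['pixels', 'fov_y', 'cx', 'cy', 'pose']
side 47.443460959685545 259.8290956974086 191.58469503143428 [[-0.9142, -0.2953, 0.2776, 0.2678], [-0.4053, 0.6543, -0.6384, 0.5763], [0.0069, -0.6961, -0.7179, 0.7368], [0.0, 0.0, 0.0, 1.0]] ['pixels', 'fov_y', 'cx', 'cy', 'pose']
wrist 58.69612347626896 251.85325601449003 191.5850169276129 [[-0.0001, -0.9589, -0.2836, 0.073], [1.0, -0.0, -0.0002, 0.0003], [0.0002, -0.2836, 0.9589, -0.1427], [0.0, 0.0, 0.0, 1.0]] ['pixels', 'fov_y', 'cx', 'cy', 'hand_eye']
```

View pics/scene0.png

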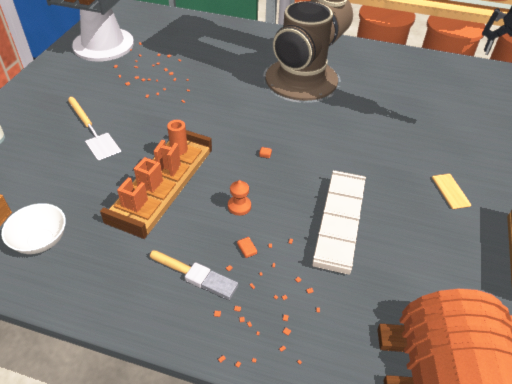

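View pics/side0.png

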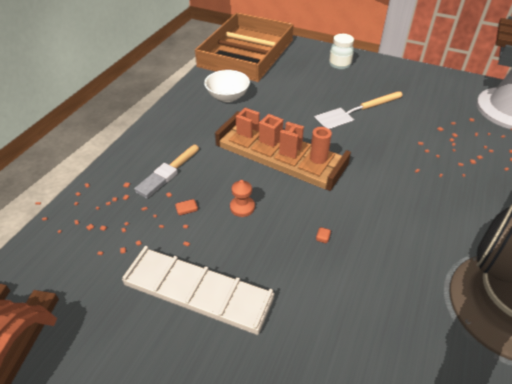

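View pics/wrist0.png

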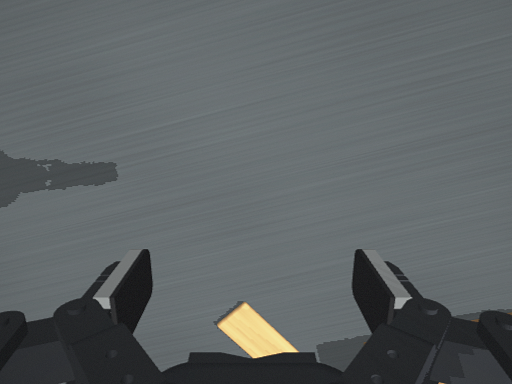

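The scene view shows the rack on the robot's right, around pixels (160,180), with the round tube nearest the robot at (177,135). The pale shelf is on the left, around (340,220). The side view agrees, and the wrist view shows only table so far. Next I'll fit the shelf outline and zoom in on the pieces.

```bash
cat > h.py <<'E'
import numpy as np, cv2
from scipy.spatial.transform import Rotation as R
from scipy.optimize import minimize, least_squares
def K(f): 
    a=384/2/np.tan(np.radians(f["fov_y"])/2); return np.array([[a,0,f["cx"]],[0,a,f["cy"]],[0,0,1]])
def campose(f,s=None):
    if "pose" in f: return np.array(f["pose"])
    T=np.eye(4); T[:3,:3]=R.from_rotvec(s["orientation"]).as_matrix(); T[:3,3]=s["tcp_pos"]; return T@np.array(f["hand_eye"])
def proj(P,f,T):
    p=(np.asarray(P)-T[:3,3])@T[:3,:3]@K(f).T; return p[:,:2]/p[:,2:]
def ray(uv,f,T,z):
    d=T[:3,:3]@np.linalg.inv(K(f))@np.array([uv[0],uv[1],1]); return T[:3,3]+d*(z-T[2,3])/d[2]
def box(x,y,a,L,W,z0,z1,dx=0,dy=0):
    c,s=np.cos(a),np.sin(a); return np.array([[x+c*u-s*v,y+s*u+c*v,z] for u in(dx-L/2,dx+L/2) for v in(dy-W/2,dy+W/2) for z in(z0,z1)])
def hullmask(P,f,T,S=4):
    h=cv2.convexHull(((proj(P,f,T)+.5)*S).astype(np.float32)).astype(np.int32)
    m=np.zeros((384*S,512*S),np.uint8); cv2.fillConvexPoly(m,h,1); return cv2.resize(m.astype(np.float32),(512,384),interpolation=cv2.INTER_AREA)
def fit(views,boxf,p0):
    def cost(p):
        return sum(np.abs(hullmask(boxf(*p),f,T)-m).sum() for f,T,m in views)
    best=None
    for d in (0.02,0.006):
        st=p0 if best is None else best.x
        sim=[st]+[np.array(st)+d*np.eye(3)[i]*(1 if i<2 else 3) for i in range(3)]
        best=minimize(cost,st,method="Nelder-Mead",options=dict(initial_simplex=sim,xatol=1e-5,fatol=.05))
    return best.x,best.fun
E
python3 - <<'E'
from bench import bot
from h import *
V=[]
for n,c in [("scene",(340,220)),("side",(200,290))]:
    f=bot.grab_frame(n); T=campose(f); px=f["pixels"]; hsv=cv2.cvtColor(px,cv2.COLOR_RGB2HSV)
    m=((hsv[...,1]<70)&(hsv[...,2]>135)).astype(np.uint8); m=cv2.morphologyEx(m,cv2.MORPH_CLOSE,np.ones((7,7)))
    _,l,st,_=cv2.connectedComponentsWithStats(m); k=l[c[1],c[0]]; print(n,st[k]); V.append((f,T,(l==k).astype(float)))
    print(ray(c,f,T,.03))
    y,x=((125,215),(80,230)) if n=="scene" else ((95,200),(200,360))
    cv2.imwrite(f"pics/crop_{n}.png",cv2.resize(px[y[0]:y[1],x[0]:x[1],::-1],None,fx=5,fy=5,interpolation=cv2.INTER_CUBIC)[:600,:800])
b=lambda x,y,a: box(x,y,a,.276,.08,0,.036)
p0=list(ray((340,220),V[0][0],V[0][1],.03)[:2])+[0.]
for vs in (V,V[:1],V[1:]): print(fit(vs,b,p0), [v[2].sum() for v in vs])
# rough piece tops
f,T,_=V[0]
for n,uv,z in [("round",(177,127),.11),("2",(168,148),.1),("3",(148,165),.09),("4",(131,192),.085)]: print(n,ray(uv,f,T,z))
E
```

```text
scene [ 313  170   54  105 3758]
[0.56165282 0.21900094 0.03      ]
side [ 122  245  152   90 6421]
[0.53927017 0.22470697 0.03      ]
(array([0.54926622, 0.21845536, 0.04379118]), np.float64(855.6875)) [np.float64(3758.0), np.float64(6421.0)]
(array([0.54186273, 0.21855004, 0.04435503]), np.float64(140.9375)) [np.float64(3758.0)]
(array([0.55132358, 0.2152467 , 0.04790693]), np.float64(544.6875)) [np.float64(6421.0)]
round [ 0.46472366 -0.20870247  0.11      ]
2 [ 0.53162737 -0.20355649  0.1       ]
3 [ 0.58969193 -0.22841743  0.09      ]
4 [ 0.6744403  -0.22899466  0.085     ]
```

View pics/crop_scene.png

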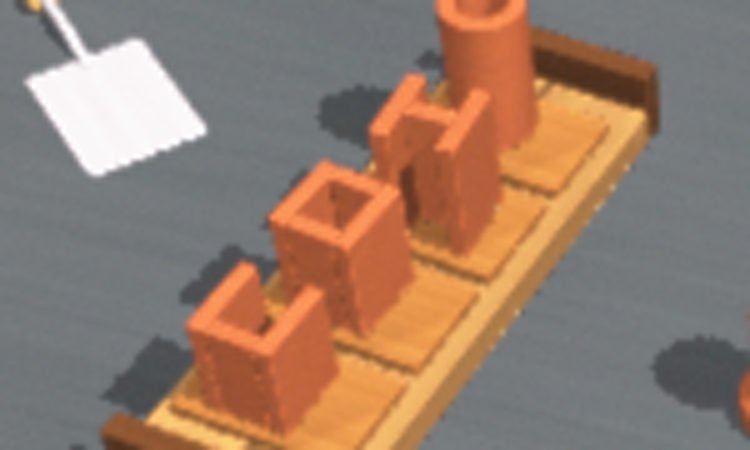

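Near to far, the order is round tube (487,70 in the crop), H-section (430,160), square tube (335,250), channel (260,340). So the bays are round +99, H +33, square −33, channel −99. The shelf is at about (0.548, 0.218) with yaw 0.045. Now I'll take the wrist camera above the shelf.

```bash
cat >> h.py <<'E'
def go(s,x,y,z,yaw):
    R0=R.from_rotvec(s["orientation"]); c,n=np.cos(yaw),np.sin(yaw)
    Rt=R.from_matrix(np.array([[-c,-n,0],[-n,c,0],[0,0,-1]]).T)
    return np.round((R0.inv()*Rt).as_rotvec(),4).tolist()+np.round(R0.inv().apply(np.array([x,y,z])-s["tcp_pos"])*1000,1).tolist()
E
python3 -c "
from bench import bot
from h import *
print(go(bot.observe(),.60,.218,.30,.045))"
```

```text
[-0.0008, -0.0001, -0.2918, -528.6, -166.9, -68.9]
```

Units first: shifts go in shares of 800 mm and turns go in shares of 90 degrees. So -529 mm is -0.6613, -167 mm is -0.2088, -0.0008 rad is -0.0005.

Emit:
step_arm(
  motion=[
    [-0.0005,0,-0.1859,-0.6613,-0.2088,-0.0863,1],
    [-0.0005,0,-0.1859,-0.6613,-0.2088,-0.0863,1],
    [-0.0005,0,-0.1859,-0.6613,-0.2088,-0.0863,1],
    [-0.0005,0,-0.1859,-0.6613,-0.2088,-0.0863,1],
    [-0.0005,0,-0.1859,-0.6613,-0.2088,-0.0863,1],
  ],
)

```text
clock: 0.88
tcp_pos: [0.3888, 0.3482, 0.2695]
orientation: [-0.071, 3.14, 0.002]
wrist_force: [0.2, 1.8, 0.2]
width: 0.0857
grasp_force: 0.0
```

```bash
python3 -c "
from bench import bot
from h import *
print(go(bot.observe(),.60,.218,.30,.045))"
```

```text
[0.0011, 0.0003, 0.0003, -205.1, -139.6, -30.6]
```

Converted, -205 mm is -0.2563, -140 mm is -0.175.

Emit:
step_arm(
  motion=[
    [0,0,0,-0.2563,-0.175,-0.0388,1],
    [0,0,0,-0.2563,-0.175,-0.0388,1],
    [0,0,0,-0.2563,-0.175,-0.0388,1],
    [0,0,0,-0.2563,-0.175,-0.0388,1],
    [0,0,0,-0.2563,-0.175,-0.0388,1],
  ],
)

```text
clock: 1.5
tcp_pos: [0.6017, 0.2162, 0.2982]
orientation: [0.063, -3.14, 0.0]
wrist_force: [-0.4, 0.1, 0.2]
width: 0.0855
grasp_force: 0.0
```

```bash
python3 -c "
from bench import bot
from h import *
s=bot.observe();f=bot.grab_frame('wrist');print(s['tcp_pos'],s['orientation'],abs(s['qd']).max())
cv2.imwrite('pics/wshelf.png',f['pixels'][:,:,::-1])"
```

```text
[0.60173167 0.21618504 0.29824578] [ 6.31843293e-02 -3.13978524e+00  3.91989870e-04] 0.05457169932700656
```

View pics/wshelf.png

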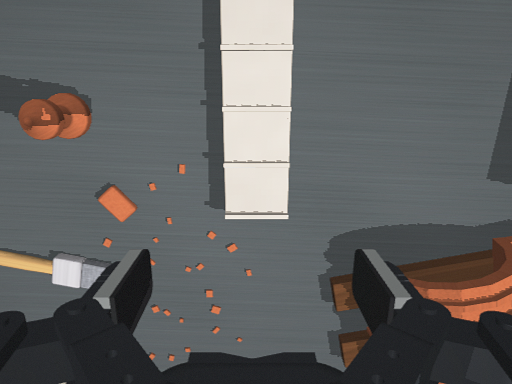

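The shelf shows at columns 220–293 with its near end cut off the top of the picture, so I'm backing up 70 mm to get all of it.

Converted, 70 mm is 0.0875, -20 mm is -0.025.

Emit:
step_arm(
  motion=[
    [0,0,0,0.0875,0,-0.025,1],
    [0,0,0,0.0875,0,-0.025,1],
    [0,0,0,0.0875,0,-0.025,1],
    [0,0,0,0.0875,0,-0.025,1],
    [0,0,0,0.0875,0,-0.025,1],
  ],
)

```text
clock: 2.17
tcp_pos: [0.529, 0.2159, 0.3193]
orientation: [0.071, -3.14, -0.001]
wrist_force: [0.2, -0.7, 0.5]
width: 0.0853
grasp_force: 0.0
```

```bash
python3 -c "
from bench import bot
from h import *
s=bot.observe();f=bot.grab_frame('wrist');print(s['tcp_pos'],s['orientation'],abs(s['qd']).max())
T=campose(f,s);px=f['pixels'];hsv=cv2.cvtColor(px,cv2.COLOR_RGB2HSV)
m=((hsv[...,1]<70)&(hsv[...,2]>135)).astype(np.uint8); m=cv2.morphologyEx(m,cv2.MORPH_CLOSE,np.ones((7,7)))
_,l,st,_=cv2.connectedComponentsWithStats(m); k=1+st[1:,4].argmax(); print(st[k]); M=(l==k).astype(float)
for h in (.03,.036):
  p,c=fit([(f,T,M)],lambda x,y,a: box(x,y,a,.276,.08,0,h),[.55,.218,.045]); print(h,p,c,M.sum())
o=px.copy()
for d in (-132,-66,0,66,132):
  for q in (-3,3):
    w=box(*p,.0,.08,.038,.038,dx=(d+q)/1000)
    a=proj(w,f,T); cv2.line(o,tuple(int(v) for v in a[0].round()),tuple(int(v) for v in a[2].round()),(0,0,255),1)
cv2.imwrite('pics/wshelf2.png',cv2.resize(o[:330,150:400,::-1],None,fx=1.8,fy=1.8))
for n,z in (('round',.11),('h',.1)):pass
print(go(s,.53,-.215,.33,.0))"
```

```text
[0.52899636 0.21590664 0.319342  ] [ 7.10537534e-02 -3.14013592e+00 -7.63615695e-04] 0.004443229336692478
[  220    51    70   212 13292]
0.03 [0.54874778 0.21970359 0.04349168] 145.125 13292.0
0.036 [0.54923269 0.21974796 0.04412247] 307.1875 13292.0
[0.0005, -0.0007, 0.0452, 18.5, -430.5, -10.9]
```

View pics/wshelf2.png

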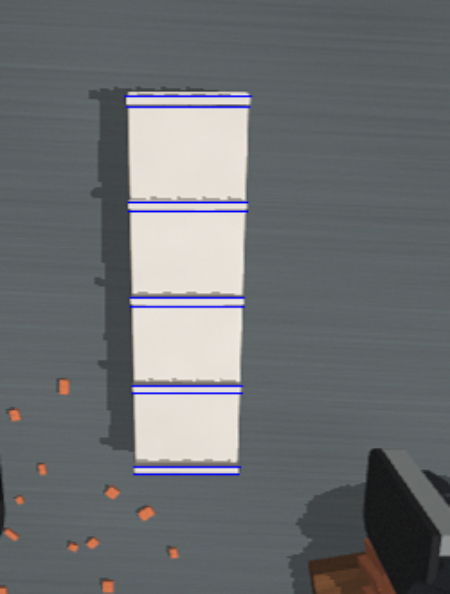

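The overlay puts the shelf at (0.5485, 0.2197) with yaw 0.0435; the drawn ribs agree to about 2 mm. Next I'll look above the rack.

Converted, -430 mm is -0.5375, -20 mm is -0.025, 0.12 rad is 0.0764.

Emit:
step_arm(
  motion=[
    [0,0,0.0764,0,-0.5375,-0.025,1],
    [0,0,0.0764,0,-0.5375,-0.025,1],
    [0,0,0.0764,0,-0.5375,-0.025,1],
    [0,0,0.0764,0,-0.5375,-0.025,1],
    [0,0,0.0764,0,-0.5375,-0.025,1],
  ],
)

```text
clock: 2.85
tcp_pos: [0.5428, -0.0984, 0.334]
orientation: [-0.118, -3.139, -0.001]
wrist_force: [1.2, -0.0, 0.0]
width: 0.0857
grasp_force: 0.0
```

```bash
python3 -c "
from bench import bot
from h import *
print(go(bot.observe(),.545,-.215,.34,-.08))"
```

```text
[0.0009, -0.0002, 0.005, -10.9, -116.1, -6.1]
```

Converted, -116 mm is -0.145, -11 mm is -0.0138.

Emit:
step_arm(
  motion=[
    [0,0,0,-0.0138,-0.145,-0.0075,1],
    [0,0,0,-0.0138,-0.145,-0.0075,1],
    [0,0,0,-0.0138,-0.145,-0.0075,1],
    [0,0,0,-0.0138,-0.145,-0.0075,1],
  ],
)

```text
clock: 3.35
tcp_pos: [0.545, -0.2129, 0.3396]
orientation: [-0.119, -3.138, -0.002]
wrist_force: [-0.1, 0.1, 0.3]
width: 0.0856
grasp_force: 0.0
```

```bash
python3 -c "
from bench import bot
from h import *
s=bot.observe();f=bot.grab_frame('wrist');print(s['tcp_pos'],s['orientation'],abs(s['qd']).max())
np.savez('rack.npz',px=f['pixels'],fov_y=f['fov_y'],cx=f['cx'],cy=f['cy'],hand_eye=f['hand_eye'],tcp_pos=s['tcp_pos'],orientation=s['orientation'])
cv2.imwrite('pics/wrack.png',cv2.resize(f['pixels'][0:300,130:400,::-1],None,fx=2,fy=2,interpolation=cv2.INTER_CUBIC))"
```

```text
[ 0.54504713 -0.21291983  0.33959456] [-1.18936102e-01 -3.13844278e+00 -2.40851692e-03] 0.02901185847738202
```

View pics/wrack.png

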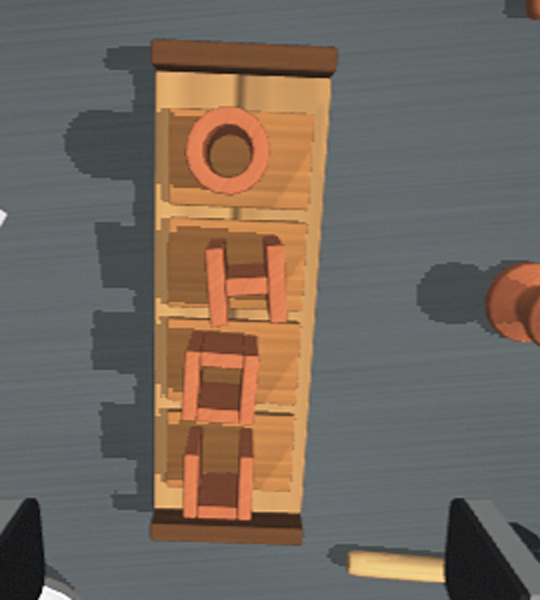

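Same order from above: round (228,150 in the crop), H (247,282), square (220,385), channel open towards the robot (217,475). Next I'll fit the bright top faces on their height planes.

```bash
cat > meas.py <<'E'
from h import *
d=np.load('rack.npz'); f={k:d[k] for k in d}; f["fov_y"]=float(d["fov_y"]); s=f; T=campose(f,s); px=d['px']
hsv=cv2.cvtColor(px,cv2.COLOR_RGB2HSV).astype(int)
for n,(u,v),z in [("round",(228,187),.11),("h",(247,286),.1),("square",(196,385),.09),("channel",(192,490),.085)]:
    c=np.array([px[int(v/2)+j,130+int(u/2)+i] for i in(-1,0,1) for j in(-1,0,1)]).astype(float); ref=np.median(c,0)
    m=(np.abs(px.astype(float)-ref).max(2)<28).astype(np.uint8)
    _,l=cv2.connectedComponents(m,connectivity=4); k=l[int(v/2),130+int(u/2)]
    ys,xs=np.nonzero(l==k); ct=cv2.findContours((l==k).astype(np.uint8),0,2)[0][0][:,0,:]
    W=np.array([ray(p,f,T,z)[:2] for p in ct])
    if n=="round":
        (c,r)=cv2.minEnclosingCircle((W*1000).astype(np.float32)); print(n,ref,len(xs),np.round(c,1),2*r)
    else:
        r=cv2.minAreaRect((W*1000).astype(np.float32)); print(n,ref,len(xs),np.round(r[0],1),np.round(r[1],1),r[2])
E
python3 meas.py
```

```text
round [221. 127.  86.] 2868 [ 476.9 -196.7] 124.0888442993164
h [224. 129.  85.] 157 [ 527.9 -209.7] [22.1  8.9] 89.47012329101562
square [226. 131.  85.] 1005 [ 593.5 -216.9] [74.6 47.5] 74.34150695800781
channel [228. 132.  88.] 181 [ 654.6 -255. ] [ 7.5 41.8] 81.75225830078125
```

```bash
cat > meas.py <<'E'
from h import *
def measure(f,s,items):
    T=campose(f,s); px=f["pixels"].astype(float)
    M=((px[...,0]>190)&(px[...,0]/px[...,1]>1.55)&(px[...,2]/px[...,1]>.55)).astype(np.uint8)
    for n,c0,z in items:
        # seed region: keep mask within 60 mm of the guess on the top plane
        yy,xx=np.nonzero(M); W=np.array([ray(p,f,T,z)[:2] for p in zip(xx,yy)])
        k=np.hypot(*(W-c0).T)<.036; W=W[k]; 
        m=np.zeros_like(M); m[yy[k],xx[k]]=1
        _,l,st,_=cv2.connectedComponentsWithStats(m); 
        keep=np.isin(l[yy[k],xx[k]],[i for i in range(1,len(st)) if st[i,4]>25]); W=(W[keep]*1000).astype(np.float32)
        if n=="round":
            c,r=cv2.minEnclosingCircle(W); print(n,len(W),np.round(c,1),round(2*r,1),W.mean(0))
        else:
            r=cv2.minAreaRect(W); print(n,len(W),np.round(r[0],1),np.round(r[1],1),round(r[2],1),W.mean(0))
    return M
if __name__=="__main__":
    d=np.load('rack.npz'); f={k:d[k] for k in d}; f["fov_y"]=float(d["fov_y"]); f["pixels"]=d["px"]; T=campose(f,f)
    print([d["px"][int(v/2),130+int(u/2)] for u,v in [(290,130),(290,390),(320,90),(225,280),(220,345)]])
    items=[(n,ray((130+u/2,v/2),f,T,z)[:2],z) for n,(u,v),z in [("round",(228,150),.11),("h",(247,285),.1),("square",(221,387),.09),("channel",(218,476),.085)]]
    print(items)
    M=measure(f,f,items); cv2.imwrite('pics/m.png',cv2.resize(M[:300,130:400]*255,None,fx=2,fy=2))
E
python3 meas.py
```

```text
[array([204, 137,  81], dtype=uint8), array([211, 140,  82], dtype=uint8), array([214, 160, 101], dtype=uint8), array([171,  96,  66], dtype=uint8), array([116,  67,  47], dtype=uint8)]
[('round', array([ 0.45612908, -0.21360356]), 0.11), ('h', array([ 0.5278559 , -0.20905733]), 0.1), ('square', array([ 0.58914774, -0.22921189]), 0.09), ('channel', array([ 0.64900089, -0.23638225]), 0.085)]
round 853 [ 456.3 -213.8] 43.3 [ 455.66415 -213.59093]
h 771 [ 528.6 -209.2] [43.7 43.6] 88.2 [ 527.8425  -209.34006]
square 732 [ 589.5 -230. ] [43.9 43.4] 80.1 [ 589.3225 -229.9749]
channel 492 [ 656.8 -237.1] [43.4 41.9] 83.4 [ 659.70514 -237.73001]
```

View pics/m.png

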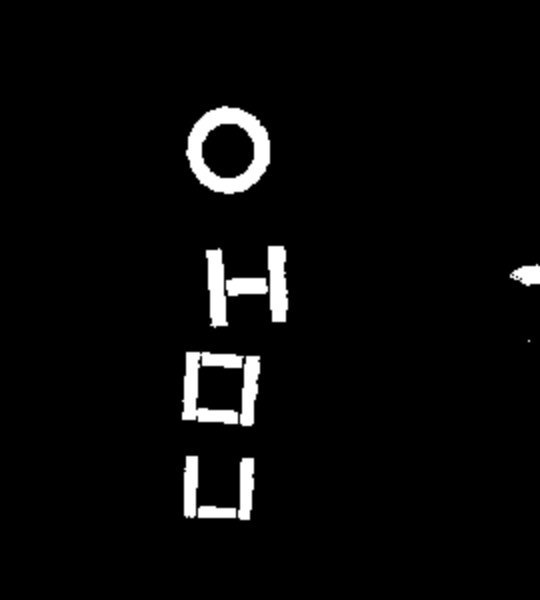

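All top faces come out at 43–44 mm, as they should. The yaws are H −1.8°, square −9.9°, channel −6.6°. I'll start with the round tube.

```bash
cat > g.py <<'E'
import sys; from bench import bot; from h import *
# args: x y z yaw [x y z yaw ...]
a=np.array(sys.argv[1:],float).reshape(-1,4); s=bot.observe()
print(s["tcp_pos"].round(4),R.from_rotvec(s["orientation"]).as_matrix()[:,1].round(3),"grip",s["grasp_force"],round(s["width"],4))
for r in a: print(go(s,*r))
E
python3 g.py .456 -.2138 .19 -.1 .456 -.2138 .055 -.1
python3 -c "
from math import *
for b in (.099,.033,-.033,-.099): print(.5485+b*cos(.0435),.2197+b*sin(.0435))"
```

```text
[ 0.5451 -0.2122  0.3399] [0.074 0.997 0.001] grip 0.0 0.0854
[0.0013, -0.0006, 0.0255, 88.6, -8.4, 149.9]
[0.0013, -0.0006, 0.0255, 88.5, -8.6, 284.9]
0.647406348394085 0.22400514196605587
0.5814687827980283 0.22113504732201864
0.5155312172019717 0.21826495267798138
0.4495936516059151 0.21539485803394415
```

Converted, 150 mm is 0.1875, 89 mm is 0.1113, 0.001 rad is 0.0006.

Emit:
step_arm(
  motion=[
    [0.0006,0,0.0166,0.1113,-0.01,0.1875,1],
    [0.0006,0,0.0166,0.1113,-0.01,0.1875,1],
    [0.0006,0,0.0166,0.1113,-0.01,0.1875,1],
    [0.0006,0,0.0166,0.1113,-0.01,0.1875,1],
    [0.0006,0,0.0166,0.1113,-0.01,0.1875,1],
  ],
)

```text
clock: 4.03
tcp_pos: [0.4575, -0.2136, 0.1925]
orientation: [0.156, 3.134, -0.002]
wrist_force: [-0.3, -0.1, 1.0]
width: 0.0852
grasp_force: 0.0
```

```bash
python3 g.py .456 -.2138 .055 -.1
```

```text
[ 0.4575 -0.2136  0.1925] [ 0.099  0.995 -0.001] grip 0.0 0.0852
[-0.0012, 0.0036, 0.0007, 1.9, -0.1, 137.5]
```

Emit:
step_arm(
  motion=[
    [0,0,0,0.0019,0,0.05,1],
    [0,0,0,0.0019,0,0.1,1],
    [0,0,0,0.0019,0,0.1438,1],
    [0,0,0,0.0019,0,0.1688,1],
    [0,0,0,0.0019,0,0.1688,1],
  ],
)

```text
clock: 4.65
tcp_pos: [0.4564, -0.214, 0.0562]
orientation: [0.156, 3.136, -0.001]
wrist_force: [-0.7, 0.2, 0.3]
width: 0.0853
grasp_force: 0.0
```

Emit:
step_arm(
  motion=[
    [0,0,0,0,0,0,0],
    [0,0,0,0,0,0,0],
    [0,0,0,0,0,0,0],
    [0,0,0,0,0,0,0],
    [0,0,0,0,0,0,0],
  ],
  squeeze=35,
)

```text
clock: 5.28
tcp_pos: [0.4553, -0.2144, 0.0569]
orientation: [0.158, 3.134, -0.002]
wrist_force: [0.1, -0.5, 6.1]
width: 0.0433
grasp_force: 35.1
```

Gripped (43.3 mm, 35 N). Lifting next.

Converted, -150 mm is -0.1875, -105 mm is -0.1313.

Emit:
step_arm(
  motion=[
    [0,0,0,0,0,-0.0188,0],
    [0,0,0,0,0,-0.0688,0],
    [0,0,0,0,0,-0.1313,0],
    [0,0,0,0,0,-0.1875,0],
    [0,0,0,0,0,-0.1875,0],
  ],
)

```text
clock: 5.9
tcp_pos: [0.4556, -0.2144, 0.2097]
orientation: [0.158, 3.131, -0.004]
wrist_force: [0.3, -0.7, -2.7]
width: 0.0434
grasp_force: 36.3
```

```bash
python3 g.py .6474 .224 .21 .0435
```

```text
[ 0.4556 -0.2144  0.2097] [ 0.101  0.995 -0.003] grip 36.3493022415787 0.0434
[-0.003, 0.0064, -0.1444, -146.6, 455.5, -0.4]
```

Converted, 270 mm is 0.3375, 214 mm is 0.2675, -0.003 rad is -0.0019.

Emit:
step_arm(
  motion=[
    [-0.0019,0.0038,-0.0917,-0.0188,0.0575,0,0],
    [-0.0019,0.0038,-0.0917,-0.0413,0.1275,0,0],
    [-0.0019,0.0038,-0.0917,-0.0625,0.1975,0,0],
    [-0.0019,0.0038,-0.0917,-0.085,0.2675,0,0],
    [-0.0019,0.0038,-0.0917,-0.1075,0.3375,0,0],
  ],
)

```text
clock: 6.52
tcp_pos: [0.5666, 0.048, 0.2041]
orientation: [0.068, -3.133, -0.004]
wrist_force: [1.4, -0.1, -2.0]
width: 0.0437
grasp_force: 36.5
```

```bash
python3 g.py .6474 .224 .21 .0435
```

```text
[0.5666 0.048  0.2041] [-0.043  0.999  0.003] grip 36.529539646580815 0.0437
[0.003, -0.0076, -0.0003, -88.3, 172.3, -6.0]
```

Converted, 172 mm is 0.215, 152 mm is 0.19, -0.004 rad is -0.0025.

Emit:
step_arm(
  motion=[
    [0,-0.0025,0,-0.0325,0.065,-0.0038,0],
    [0,-0.0025,0,-0.065,0.1275,-0.0038,0],
    [0,-0.0025,0,-0.0975,0.19,-0.005,0],
    [0,-0.0025,0,-0.11,0.215,-0.0063,0],
    [0,-0.0025,0,-0.11,0.215,-0.0063,0],
  ],
)

```text
clock: 7.15
tcp_pos: [0.647, 0.2235, 0.2079]
orientation: [0.071, -3.136, -0.003]
wrist_force: [0.1, 0.1, -1.4]
width: 0.0436
grasp_force: 36.6
```

```bash
python3 g.py .6474 .224 .06 .0435
```

```text
[0.647  0.2235 0.2079] [-0.046  0.999  0.002] grip 36.60654477775097 0.0436
[0.0023, -0.005, 0.0021, -1.2, 0.2, 147.9]
```

Converted, 138 mm is 0.1725, 115 mm is 0.1438, -0.003 rad is -0.0019.

Emit:
step_arm(
  motion=[
    [0,-0.0019,0,-0.0013,0,0.05,0],
    [0,-0.0019,0,-0.0013,0,0.1,0],
    [0,-0.0019,0,-0.0013,0,0.1438,0],
    [0,-0.0019,0,-0.0013,0,0.1725,0],
    [0,-0.0019,0,-0.0013,0,0.1725,0],
  ],
)

```text
clock: 7.78
tcp_pos: [0.6458, 0.2205, 0.0696]
orientation: [0.066, -3.137, -0.002]
wrist_force: [-0.5, -0.9, -3.0]
width: 0.0433
grasp_force: 36.6
```

```bash
python3 g.py .6474 .224 .058 .0435; python3 -c "
from bench import bot
from h import *
f=bot.grab_frame('scene');cv2.imwrite('pics/sp1.png',cv2.resize(f['pixels'][80:300,270:420,::-1],None,fx=2.7,fy=2.7))"
```

```text
[0.6458 0.2205 0.0696] [-0.042  0.999  0.001] grip 36.58512409776449 0.0433
[0.0014, -0.0043, -0.0014, -1.8, 3.4, 11.5]
```

View pics/sp1.png

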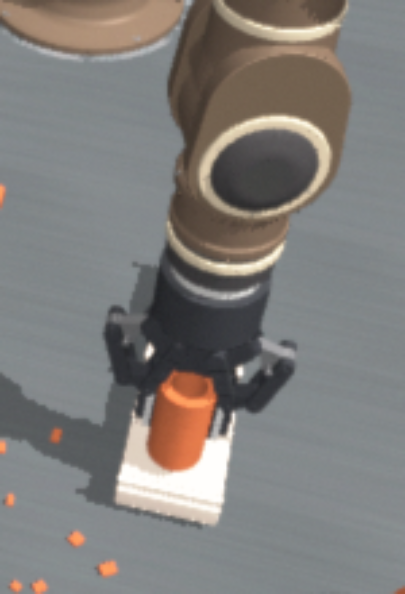

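The tube hangs upright over the farthest bay, its base at about (178,465) and the end rib at (170,505). I'll lower it gently.

Converted, 12 mm is 0.015, 11 mm is 0.0138, -0.002 rad is -0.0013.

Emit:
step_arm(
  motion=[
    [0,-0.0013,0,-0.0019,0.0038,0.0038,0],
    [0,-0.0013,0,-0.0019,0.0038,0.0075,0],
    [0,-0.0013,0,-0.0019,0.0038,0.0113,0],
    [0,-0.0013,0,-0.0019,0.0038,0.0138,0],
    [0,-0.0013,0,-0.0019,0.0038,0.015,0],
  ],
)

```text
clock: 8.45
tcp_pos: [0.6494, 0.2255, 0.0601]
orientation: [-0.068, 3.138, 0.005]
wrist_force: [0.6, 0.4, -2.0]
width: 0.0437
grasp_force: 36.6
```

Converted, 3 mm is 0.0038, 2 mm is 0.0025.

Emit:
step_arm(
  motion=[
    [0,0,0,0,0,0.0013,0],
    [0,0,0,0,0,0.0025,0],
    [0,0,0,0,0,0.0038,0],
    [0,0,0,0,0,0.0038,0],
  ],
)

```text
clock: 8.95
tcp_pos: [0.6494, 0.2255, 0.0571]
orientation: [-0.068, 3.138, 0.005]
wrist_force: [0.0, -0.2, -1.9]
width: 0.0436
grasp_force: 36.6
```

Converted, 2 mm is 0.0025, 1.4 mm is 0.0018.

Emit:
step_arm(
  motion=[
    [0,0,0,0,0,0.0009,0],
    [0,0,0,0,0,0.0018,0],
    [0,0,0,0,0,0.0025,0],
    [0,0,0,0,0,0.0025,0],
  ],
)

```text
clock: 9.45
tcp_pos: [0.6497, 0.2256, 0.0569]
orientation: [-0.068, 3.136, 0.006]
wrist_force: [-3.4, -0.7, 7.3]
width: 0.0438
grasp_force: 37.4
```

Contact at TCP z ≈ 0.057, the same height as the grip. Releasing, opening the jaws in stages.

Emit:
step_arm(
  motion=[
    [0,0,0,0,0,0,0.55],
    [0,0,0,0,0,0,0.65],
    [0,0,0,0,0,0,1],
    [0,0,0,0,0,0,1],
    [0,0,0,0,0,0,1],
  ],
)

```text
clock: 10.07
tcp_pos: [0.6495, 0.2255, 0.0551]
orientation: [-0.068, 3.138, 0.005]
wrist_force: [0.8, 0.1, 0.1]
width: 0.0857
grasp_force: 0.0
```

Converted, -150 mm is -0.1875, -130 mm is -0.1625.

Emit:
step_arm(
  motion=[
    [0,0,0,0,0,-0.025,1],
    [0,0,0,0,0,-0.0938,1],
    [0,0,0,0,0,-0.1625,1],
    [0,0,0,0,0,-0.1875,1],
  ],
)

```text
clock: 10.58
tcp_pos: [0.6502, 0.2254, 0.2098]
orientation: [-0.068, 3.132, 0.008]
wrist_force: [0.8, -0.1, -0.6]
width: 0.0856
grasp_force: 0.0
```

```bash
python3 g.py .5286 -.2092 .21 -.031; python3 -c "
from bench import bot
from h import *
f=bot.grab_frame('scene');cv2.imwrite('pics/sp2.png',cv2.resize(f['pixels'][80:300,270:420,::-1],None,fx=2.7,fy=2.7))"
```

```text
[0.6502 0.2254 0.2098] [-0.043  0.999  0.005] grip 0.0 0.0856
[0.0053, 0.0088, 0.0742, 140.2, -428.9, -3.5]
```

View pics/sp2.png

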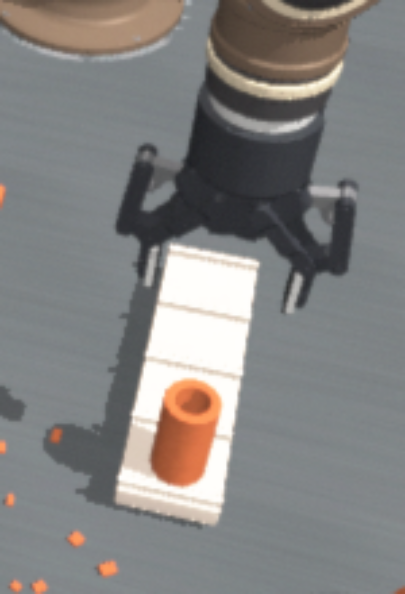

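The tube stands in the farthest bay, its base around (180,470). Next is the H-section.

Converted, -429 mm is -0.5363, 140 mm is 0.175, 0.005 rad is 0.0032.

Emit:
step_arm(
  motion=[
    [0.0032,0.0051,0.0471,0.175,-0.5363,-0.0038,1],
    [0.0032,0.0051,0.0471,0.175,-0.5363,-0.0038,1],
    [0.0032,0.0051,0.0471,0.175,-0.5363,-0.0038,1],
    [0.0032,0.0051,0.0471,0.175,-0.5363,-0.0038,1],
    [0.0032,0.0051,0.0471,0.175,-0.5363,-0.0038,1],
  ],
)

```text
clock: 11.25
tcp_pos: [0.5639, -0.0777, 0.2052]
orientation: [-0.048, -3.136, 0.003]
wrist_force: [1.2, -0.2, -0.1]
width: 0.0851
grasp_force: 0.0
```

```bash
python3 g.py .5286 -.2092 .19 -.031
```

```text
[ 0.5639 -0.0777  0.2052] [ 0.031  1.    -0.002] grip 0.0 0.0851
[-0.0019, -0.0055, 0.0004, 31.2, -132.5, 15.6]
```

Converted, -133 mm is -0.1663, 31 mm is 0.0388, -0.003 rad is -0.0019.

Emit:
step_arm(
  motion=[
    [0,-0.0019,0,0.0388,-0.1663,0.02,1],
    [0,-0.0019,0,0.0388,-0.1663,0.02,1],
    [0,-0.0019,0,0.0388,-0.1663,0.02,1],
    [0,-0.0019,0,0.0388,-0.1663,0.02,1],
    [0,-0.0019,0,0.0388,-0.1663,0.02,1],
  ],
)

```text
clock: 11.88
tcp_pos: [0.5303, -0.2067, 0.1904]
orientation: [-0.046, -3.139, 0.002]
wrist_force: [-0.4, 1.5, -0.1]
width: 0.0854
grasp_force: 0.0
```

```bash
python3 g.py .5286 -.2092 .05 -.031
```

```text
[ 0.5303 -0.2067  0.1904] [ 0.029  1.    -0.001] grip 0.0 0.0854
[-0.0014, -0.0018, 0.0017, 1.4, -2.3, 140.4]
```

Converted, 140 mm is 0.175, 1.5 mm is 0.0019.

Emit:
step_arm(
  motion=[
    [0,0,0,0.0019,-0.0013,0.05,1],
    [0,0,0,0.0019,-0.0013,0.1063,1],
    [0,0,0,0.0019,-0.0013,0.15,1],
    [0,0,0,0.0019,-0.0013,0.175,1],
    [0,0,0,0.0019,-0.0013,0.175,1],
  ],
)

```text
clock: 12.5
tcp_pos: [0.5275, -0.2071, 0.049]
orientation: [-0.044, -3.136, 0.001]
wrist_force: [0.0, 0.2, 1.2]
width: 0.0857
grasp_force: 0.0
```

Emit:
step_arm(
  motion=[
    [0,0,0,0,0,0,0],
    [0,0,0,0,0,0,0],
    [0,0,0,0,0,0,0],
    [0,0,0,0,0,0,0],
    [0,0,0,0,0,0,0],
  ],
)

```text
clock: 13.12
tcp_pos: [0.529, -0.2094, 0.0519]
orientation: [0.049, 3.14, -0.003]
wrist_force: [0.4, 1.5, 5.9]
width: 0.0434
grasp_force: 36.6
```

Converted, -155 mm is -0.1938, -105 mm is -0.1313.

Emit:
step_arm(
  motion=[
    [0,0,0,0,0,-0.0188,0],
    [0,0,0,0,0,-0.0688,0],
    [0,0,0,0,0,-0.1313,0],
    [0,0,0,0,0,-0.1938,0],
    [0,0,0,0,0,-0.1938,0],
  ],
)

```text
clock: 13.75
tcp_pos: [0.53, -0.2097, 0.2106]
orientation: [0.049, 3.136, -0.007]
wrist_force: [0.2, 0.3, -2.4]
width: 0.0439
grasp_force: 36.4
```

```bash
python3 g.py .5815 .2211 .21 .0435
```

```text
[ 0.53   -0.2097  0.2106] [ 0.031  1.    -0.005] grip 36.37936770915985 0.0439
[-0.0048, 0.0053, -0.0745, -38.1, 432.2, -1.2]
```

Converted, 270 mm is 0.3375, 214 mm is 0.2675, -0.074 rad is -0.0471.

Emit:
step_arm(
  motion=[
    [-0.0025,0.0025,-0.0471,-0.005,0.0575,0,0],
    [-0.0025,0.0025,-0.0471,-0.0113,0.1275,0,0],
    [-0.0025,0.0025,-0.0471,-0.0175,0.1975,0,0],
    [-0.0025,0.0025,-0.0471,-0.0238,0.2675,0,0],
    [-0.0025,0.0025,-0.0471,-0.03,0.3375,0,0],
  ],
)

```text
clock: 14.38
tcp_pos: [0.5599, 0.0618, 0.2039]
orientation: [0.067, -3.133, -0.003]
wrist_force: [0.9, 0.1, -2.3]
width: 0.0435
grasp_force: 36.5
```

```bash
python3 g.py .5815 .2211 .2 .0435
```

```text
[0.5599 0.0618 0.2039] [-0.043  0.999  0.002] grip 36.532636284828186 0.0435
[0.0022, -0.0077, -0.0006, -28.4, 158.2, 4.0]
```

Converted, 158 mm is 0.1975, 145 mm is 0.1813, -0.004 rad is -0.0025.

Emit:
step_arm(
  motion=[
    [0.0006,-0.0025,0,-0.0113,0.065,0,0],
    [0.0006,-0.0025,0,-0.0225,0.1275,0.0013,0],
    [0.0006,-0.0025,0,-0.0325,0.1813,0.0025,0],
    [0.0006,-0.0025,0,-0.035,0.1975,0.005,0],
    [0.0006,-0.0025,0,-0.035,0.1975,0.005,0],
  ],
)

```text
clock: 15.0
tcp_pos: [0.5811, 0.2194, 0.1998]
orientation: [0.07, -3.137, -0.0]
wrist_force: [0.1, -0.0, -2.5]
width: 0.0437
grasp_force: 36.7
```

```bash
python3 g.py .5815 .2211 .062 .0435
```

```text
[0.5811 0.2194 0.1998] [-0.044  0.999  0.   ] grip 36.66311502456665 0.0437
[0.0003, -0.0041, 0.0008, -1.0, 1.6, 137.8]
```

Converted, 140 mm is 0.175, 137 mm is 0.1713, -0.003 rad is -0.0019.

Emit:
step_arm(
  motion=[
    [0,-0.0019,0,-0.0006,0.0019,0.05,0],
    [0,-0.0019,0,-0.0006,0.0019,0.1,0],
    [0,-0.0019,0,-0.0006,0.0019,0.1438,0],
    [0,-0.0019,0,-0.0006,0.0019,0.1713,0],
    [0,-0.0019,0,-0.0006,0.0019,0.175,0],
  ],
)

```text
clock: 15.62
tcp_pos: [0.5805, 0.2187, 0.0593]
orientation: [0.065, -3.138, 0.0]
wrist_force: [-0.9, -0.8, -2.6]
width: 0.044
grasp_force: 36.7
```

Emit:
step_arm(
  motion=[
    [0,0,0,0,0,0.0025,0],
    [0,0,0,0,0,0.005,0],
    [0,0,0,0,0,0.0063,0],
    [0,0,0,0,0,0.0063,0],
  ],
)

```text
clock: 16.12
tcp_pos: [0.5821, 0.2211, 0.0565]
orientation: [-0.068, 3.139, 0.003]
wrist_force: [0.1, -0.0, -2.5]
width: 0.0438
grasp_force: 36.7
```

Converted, 3 mm is 0.0038, 2 mm is 0.0025.

Emit:
step_arm(
  motion=[
    [0,0,0,0,0,0.0013,0],
    [0,0,0,0,0,0.0025,0],
    [0,0,0,0,0,0.0038,0],
    [0,0,0,0,0,0.0038,0],
  ],
)

```text
clock: 16.62
tcp_pos: [0.5818, 0.221, 0.0529]
orientation: [-0.068, 3.14, 0.002]
wrist_force: [-0.7, -0.2, -2.1]
width: 0.0436
grasp_force: 36.7
```

Converted, 2 mm is 0.0025, 1.4 mm is 0.0018.

Emit:
step_arm(
  motion=[
    [0,0,0,0,0,0.0009,0],
    [0,0,0,0,0,0.0018,0],
    [0,0,0,0,0,0.0025,0],
    [0,0,0,0,0,0.0025,0],
  ],
)

```text
clock: 17.12
tcp_pos: [0.582, 0.221, 0.0519]
orientation: [-0.068, 3.139, 0.003]
wrist_force: [-2.1, -1.4, 5.4]
width: 0.0437
grasp_force: 37.3
```

The H-section has touched down; releasing it and going up.

Emit:
step_arm(
  motion=[
    [0,0,0,0,0,0,0.55],
    [0,0,0,0,0,0,0.65],
    [0,0,0,0,0,0,1],
    [0,0,0,0,0,0,1],
    [0,0,0,0,0,0,1],
  ],
)

```text
clock: 17.75
tcp_pos: [0.5819, 0.221, 0.0511]
orientation: [-0.068, 3.14, 0.002]
wrist_force: [0.9, 0.4, 0.0]
width: 0.0854
grasp_force: 0.0
```

Converted, -155 mm is -0.1938, -130 mm is -0.1625.

Emit:
step_arm(
  motion=[
    [0,0,0,0,0,-0.025,1],
    [0,0,0,0,0,-0.0938,1],
    [0,0,0,0,0,-0.1625,1],
    [0,0,0,0,0,-0.1938,1],
  ],
)

```text
clock: 18.25
tcp_pos: [0.5827, 0.2211, 0.2101]
orientation: [-0.068, 3.135, 0.005]
wrist_force: [-0.3, 0.3, -1.3]
width: 0.0856
grasp_force: 0.0
```

```bash
python3 g.py .5895 -.230 .2 -.173
```

```text
[0.5827 0.2211 0.2101] [-0.043  0.999  0.003] grip 0.0 0.0856
[0.0036, 0.0055, 0.2161, 12.8, -451.0, 8.6]
```

Converted, -451 mm is -0.5638, 13 mm is 0.0163, 0.005 rad is 0.0032.

Emit:
step_arm(
  motion=[
    [0.0019,0.0032,0.1375,0.0163,-0.5638,0.0063,1],
    [0.0019,0.0032,0.1375,0.0163,-0.5638,0.0063,1],
    [0.0019,0.0032,0.1375,0.0163,-0.5638,0.0063,1],
    [0.0019,0.0032,0.1375,0.0163,-0.5638,0.0063,1],
    [0.0019,0.0032,0.1375,0.0163,-0.5638,0.0063,1],
  ],
)

```text
clock: 18.88
tcp_pos: [0.5861, -0.0936, 0.2024]
orientation: [-0.271, -3.127, 0.002]
wrist_force: [1.5, -0.1, -0.2]
width: 0.0854
grasp_force: 0.0
```

```bash
python3 g.py .5895 -.230 .18 -.173
```

```text
[ 0.5861 -0.0936  0.2024] [ 0.172  0.985 -0.002] grip 0.0 0.0854
[-0.0018, -0.0032, 0.0003, -26.9, -133.7, 22.5]
```

Converted, -134 mm is -0.1675, -27 mm is -0.0338, -0.002 rad is -0.0013.

Emit:
step_arm(
  motion=[
    [0,-0.0013,0,-0.0338,-0.1675,0.0275,1],
    [0,-0.0013,0,-0.0338,-0.1675,0.0275,1],
    [0,-0.0013,0,-0.0338,-0.1675,0.0275,1],
    [0,-0.0013,0,-0.0338,-0.1675,0.0275,1],
    [0,-0.0013,0,-0.0338,-0.1675,0.0275,1],
  ],
)

```text
clock: 19.5
tcp_pos: [0.5899, -0.227, 0.1808]
orientation: [-0.269, -3.128, 0.002]
wrist_force: [-0.7, -0.3, 0.3]
width: 0.0855
grasp_force: 0.0
```

```bash
python3 g.py .5895 -.230 .045 -.173
```

```text
[ 0.5899 -0.227   0.1808] [ 0.171  0.985 -0.002] grip 0.0 0.0855
[-0.0015, -0.0015, 0.0015, -0.3, -2.8, 135.8]
```

Converted, 135 mm is 0.1688, 120 mm is 0.15.

Emit:
step_arm(
  motion=[
    [0,0,0,0,-0.0013,0.05,1],
    [0,0,0,0,-0.0013,0.1063,1],
    [0,0,0,0,-0.0013,0.15,1],
    [0,0,0,0,-0.0013,0.1688,1],
    [0,0,0,0,-0.0013,0.1688,1],
  ],
)

```text
clock: 20.12
tcp_pos: [0.5892, -0.2284, 0.0452]
orientation: [-0.269, -3.127, 0.002]
wrist_force: [0.5, -0.3, 0.0]
width: 0.085
grasp_force: 0.0
```

Emit:
step_arm(
  motion=[
    [0,0,0,0,0,0,0],
    [0,0,0,0,0,0,0],
    [0,0,0,0,0,0,0],
    [0,0,0,0,0,0,0],
    [0,0,0,0,0,0,0],
  ],
)

```text
clock: 20.75
tcp_pos: [0.5902, -0.23, 0.0469]
orientation: [0.271, 3.129, -0.004]
wrist_force: [-0.9, -0.4, 6.6]
width: 0.0436
grasp_force: 36.4
```

Converted, -155 mm is -0.1938, -105 mm is -0.1313.

Emit:
step_arm(
  motion=[
    [0,0,0,0,0,-0.0188,0],
    [0,0,0,0,0,-0.0688,0],
    [0,0,0,0,0,-0.1313,0],
    [0,0,0,0,0,-0.1938,0],
    [0,0,0,0,0,-0.1938,0],
  ],
)

```text
clock: 21.38
tcp_pos: [0.5914, -0.2301, 0.206]
orientation: [0.271, 3.124, -0.006]
wrist_force: [0.2, -0.5, -1.7]
width: 0.0436
grasp_force: 36.0
```

```bash
python3 g.py .5155 .2183 .2 .0435
```

```text
[ 0.5914 -0.2301  0.206 ] [ 0.172  0.985 -0.003] grip 35.991931557655334 0.0436
[-0.0042, 0.0061, -0.2164, 151.9, 428.6, 3.5]
```

Converted, 256 mm is 0.32, 203 mm is 0.2538, -0.216 rad is -0.1375.

Emit:
step_arm(
  motion=[
    [-0.0019,0.0032,-0.1375,0.0188,0.055,0.0025,0],
    [-0.0019,0.0032,-0.1375,0.0425,0.1213,0.0025,0],
    [-0.0019,0.0032,-0.1375,0.0663,0.1875,0.0025,0],
    [-0.0019,0.0032,-0.1375,0.09,0.2538,0.0025,0],
    [-0.0019,0.0032,-0.1375,0.1138,0.32,0.0025,0],
  ],
)

```text
clock: 22.0
tcp_pos: [0.5428, 0.0401, 0.1972]
orientation: [0.067, -3.133, -0.003]
wrist_force: [1.0, 0.5, -0.8]
width: 0.0438
grasp_force: 36.1
```

```bash
python3 g.py .5155 .2183 .2 .0435
```

```text
[0.5428 0.0401 0.1972] [-0.043  0.999  0.002] grip 36.07502281665802 0.0438
[0.0021, -0.0083, -0.0007, 19.7, 179.2, -2.3]
```

Converted, 179 mm is 0.2238, 155 mm is 0.1938, -0.004 rad is -0.0025.

Emit:
step_arm(
  motion=[
    [0.0006,-0.0025,0,0.0075,0.065,0,0],
    [0.0006,-0.0025,0,0.015,0.1313,0,0],
    [0.0006,-0.0025,0,0.0213,0.1938,-0.0013,0],
    [0.0006,-0.0025,0,0.0244,0.2238,-0.0025,0],
    [0.0006,-0.0025,0,0.0244,0.2238,-0.0025,0],
  ],
)

```text
clock: 22.62
tcp_pos: [0.5158, 0.2178, 0.1995]
orientation: [0.072, -3.136, -0.001]
wrist_force: [-0.8, 0.4, -1.2]
width: 0.0434
grasp_force: 36.2
```

```bash
python3 g.py .5155 .2183 .055 .0435
```

```text
[0.5158 0.2178 0.1995] [-0.046  0.999  0.   ] grip 36.19964003562927 0.0434
[0.0005, -0.0045, 0.0026, -0.3, 0.4, 144.5]
```

Converted, 143 mm is 0.1788, 140 mm is 0.175, -0.003 rad is -0.0019.

Emit:
step_arm(
  motion=[
    [0,-0.0019,0,0,0.0006,0.05,0],
    [0,-0.0019,0,0,0.0006,0.1063,0],
    [0,-0.0019,0,0,0.0006,0.15,0],
    [0,-0.0019,0,0,0.0006,0.175,0],
    [0,-0.0019,0,0,0.0006,0.1788,0],
  ],
)

```text
clock: 23.25
tcp_pos: [0.515, 0.2154, 0.0555]
orientation: [0.066, -3.137, 0.001]
wrist_force: [0.6, 0.3, -0.9]
width: 0.0433
grasp_force: 36.2
```

Converted, 6 mm is 0.0075, 4 mm is 0.005.

Emit:
step_arm(
  motion=[
    [0,0,0,0,0,0.0025,0],
    [0,0,0,0,0,0.005,0],
    [0,0,0,0,0,0.0075,0],
    [0,0,0,0,0,0.0075,0],
  ],
)

```text
clock: 23.75
tcp_pos: [0.5164, 0.2172, 0.0518]
orientation: [-0.068, 3.14, 0.002]
wrist_force: [-1.1, -0.6, -1.1]
width: 0.0437
grasp_force: 36.2
```

Converted, 3.5 mm is 0.0044, 3 mm is 0.0038.

Emit:
step_arm(
  motion=[
    [0,0,0,0,0,0.0013,0],
    [0,0,0,0,0,0.0025,0],
    [0,0,0,0,0,0.0038,0],
    [0,0,0,0,0,0.0044,0],
    [0,0,0,0,0,0.0044,0],
  ],
)

```text
clock: 24.38
tcp_pos: [0.5163, 0.2171, 0.048]
orientation: [-0.068, 3.141, 0.002]
wrist_force: [0.6, 0.3, 0.1]
width: 0.0435
grasp_force: 36.2
```

Converted, 2 mm is 0.0025, 1.4 mm is 0.0018.

Emit:
step_arm(
  motion=[
    [0,0,0,0,0,0.0009,0],
    [0,0,0,0,0,0.0018,0],
    [0,0,0,0,0,0.0025,0],
    [0,0,0,0,0,0.0025,0],
  ],
)

```text
clock: 24.88
tcp_pos: [0.5164, 0.2172, 0.0469]
orientation: [-0.068, 3.14, 0.002]
wrist_force: [-2.6, -0.4, 6.1]
width: 0.0436
grasp_force: 36.9
```

Emit:
step_arm(
  motion=[
    [0,0,0,0,0,0,0.55],
    [0,0,0,0,0,0,0.65],
    [0,0,0,0,0,0,1],
    [0,0,0,0,0,0,1],
    [0,0,0,0,0,0,1],
  ],
)

```text
clock: 25.5
tcp_pos: [0.5164, 0.2172, 0.046]
orientation: [-0.068, 3.141, 0.002]
wrist_force: [-0.2, -0.8, -0.5]
width: 0.0856
grasp_force: 0.0
```

Converted, -155 mm is -0.1938, -130 mm is -0.1625.

Emit:
step_arm(
  motion=[
    [0,0,0,0,0,-0.025,1],
    [0,0,0,0,0,-0.0938,1],
    [0,0,0,0,0,-0.1625,1],
    [0,0,0,0,0,-0.1938,1],
  ],
)

```text
clock: 26.0
tcp_pos: [0.5173, 0.2174, 0.2047]
orientation: [-0.068, 3.136, 0.004]
wrist_force: [-0.6, 0.6, -0.6]
width: 0.0857
grasp_force: 0.0
```

```bash
python3 g.py .6568 -.2371 .2 -.115
```

```text
[0.5173 0.2174 0.2047] [-0.043  0.999  0.003] grip 0.0 0.0857
[0.0031, 0.0044, 0.1582, -119.7, -460.2, 4.0]
```

Converted, -460 mm is -0.575, -119 mm is -0.1488, 0.004 rad is 0.0025.

Emit:
step_arm(
  motion=[
    [0.0019,0.0025,0.1006,-0.1488,-0.575,0.005,1],
    [0.0019,0.0025,0.1006,-0.1488,-0.575,0.005,1],
    [0.0019,0.0025,0.1006,-0.1488,-0.575,0.005,1],
    [0.0019,0.0025,0.1006,-0.1488,-0.575,0.005,1],
    [0.0019,0.0025,0.1006,-0.1488,-0.575,0.005,1],
  ],
)

```text
clock: 26.62
tcp_pos: [0.6079, -0.0839, 0.1982]
orientation: [-0.18, -3.133, 0.003]
wrist_force: [1.1, 1.7, -0.2]
width: 0.0854
grasp_force: 0.0
```

```bash
python3 g.py .6565 -.2371 .18 -.115
```

```text
[ 0.6079 -0.0839  0.1982] [ 0.115  0.993 -0.002] grip 0.0 0.0854
[-0.0021, -0.0033, 0.0002, -65.9, -146.6, 18.3]
```

Converted, -147 mm is -0.1838, -66 mm is -0.0825, -0.002 rad is -0.0013.

Emit:
step_arm(
  motion=[
    [0,-0.0013,0,-0.0825,-0.1838,0.0225,1],
    [0,-0.0013,0,-0.0825,-0.1838,0.0225,1],
    [0,-0.0013,0,-0.0825,-0.1838,0.0225,1],
    [0,-0.0013,0,-0.0825,-0.1838,0.0225,1],
    [0,-0.0013,0,-0.0825,-0.1838,0.0225,1],
  ],
)

```text
clock: 27.25
tcp_pos: [0.656, -0.235, 0.18]
orientation: [-0.18, -3.134, 0.003]
wrist_force: [0.7, 0.1, -0.1]
width: 0.0849
grasp_force: 0.0
```

```bash
python3 g.py .6565 -.2371 .041 -.115
```

```text
[ 0.656 -0.235  0.18 ] [ 0.114  0.993 -0.002] grip 0.0 0.0849
[-0.0017, -0.0022, 0.0002, -1.0, -1.8, 139.0]
```

Converted, 138 mm is 0.1725, 120 mm is 0.15.

Emit:
step_arm(
  motion=[
    [0,0,0,0,-0.0013,0.05,1],
    [0,0,0,0,-0.0013,0.1063,1],
    [0,0,0,0,-0.0013,0.15,1],
    [0,0,0,0,-0.0013,0.1725,1],
    [0,0,0,0,-0.0013,0.1725,1],
  ],
)

```text
clock: 27.88
tcp_pos: [0.6553, -0.2356, 0.0416]
orientation: [-0.178, -3.133, 0.002]
wrist_force: [0.1, -0.2, -0.2]
width: 0.0855
grasp_force: 0.0
```

Emit:
step_arm(
  motion=[
    [0,0,0,0,0,0,0],
    [0,0,0,0,0,0,0],
    [0,0,0,0,0,0,0],
    [0,0,0,0,0,0,0],
    [0,0,0,0,0,0,0],
  ],
)

```text
clock: 28.5
tcp_pos: [0.6568, -0.2372, 0.044]
orientation: [0.18, 3.135, -0.004]
wrist_force: [-0.9, -0.0, 6.7]
width: 0.0441
grasp_force: 36.3
```

Converted, -160 mm is -0.2, -105 mm is -0.1313.

Emit:
step_arm(
  motion=[
    [0,0,0,0,0,-0.0188,0],
    [0,0,0,0,0,-0.0688,0],
    [0,0,0,0,0,-0.1313,0],
    [0,0,0,0,0,-0.2,0],
    [0,0,0,0,0,-0.2,0],
  ],
)

```text
clock: 29.12
tcp_pos: [0.658, -0.2372, 0.2088]
orientation: [0.18, 3.129, -0.008]
wrist_force: [0.6, -0.7, -1.3]
width: 0.0436
grasp_force: 36.0
```

```bash
python3 g.py .4496 .2154 .2 .0435
```

```text
[ 0.658  -0.2372  0.2088] [ 0.115  0.993 -0.004] grip 36.04410767555237 0.0436
[-0.005, 0.0072, -0.1584, 258.9, 425.7, 5.0]
```

Converted, 238 mm is 0.2975, 189 mm is 0.2363, 0.005 rad is 0.0032.

Emit:
step_arm(
  motion=[
    [-0.0025,0.0032,-0.1006,0.0313,0.0525,0.0025,0],
    [-0.0025,0.0032,-0.1006,0.0688,0.1125,0.0025,0],
    [-0.0025,0.0032,-0.1006,0.1063,0.175,0.0025,0],
    [-0.0025,0.0032,-0.1006,0.1438,0.2363,0.0025,0],
    [-0.0025,0.0032,-0.1006,0.1813,0.2975,0.0025,0],
  ],
)

```text
clock: 29.75
tcp_pos: [0.5378, 0.018, 0.1991]
orientation: [0.067, -3.133, -0.004]
wrist_force: [0.8, -1.3, -1.2]
width: 0.0434
grasp_force: 36.1
```

```bash
python3 g.py .4496 .2154 .2 .0435
```

```text
[0.5378 0.018  0.1991] [-0.043  0.999  0.003] grip 36.13278329372406 0.0434
[0.0027, -0.008, -0.0007, 79.6, 201.0, 0.3]
```

Converted, 201 mm is 0.2513, 156 mm is 0.195, -0.004 rad is -0.0025.

Emit:
step_arm(
  motion=[
    [0.0006,-0.0025,0,0.025,0.065,0,0],
    [0.0006,-0.0025,0,0.0513,0.13,0,0],
    [0.0006,-0.0025,0,0.0775,0.195,0,0],
    [0.0006,-0.0025,0,0.0994,0.2513,0,0],
    [0.0006,-0.0025,0,0.0994,0.2513,0,0],
  ],
)

```text
clock: 30.38
tcp_pos: [0.4494, 0.2162, 0.2003]
orientation: [0.075, -3.137, -0.002]
wrist_force: [0.3, 0.4, -0.4]
width: 0.044
grasp_force: 36.3
```

```bash
python3 g.py .4496 .2154 .052 .0435
```

```text
[0.4494 0.2162 0.2003] [-0.048  0.999  0.001] grip 36.272998452186584 0.044
[0.0014, -0.004, 0.0045, -0.7, -1.0, 148.3]
```

Converted, 147 mm is 0.1838, 144 mm is 0.18, 0.002 rad is 0.0013.

Emit:
step_arm(
  motion=[
    [0,-0.0019,0.0013,0,0,0.05,0],
    [0,-0.0019,0.0013,0,0,0.1063,0],
    [0,-0.0019,0.0013,0,0,0.1525,0],
    [0,-0.0019,0.0013,0,0,0.18,0],
    [0,-0.0019,0.0013,0,0,0.1838,0],
  ],
)

```text
clock: 31.0
tcp_pos: [0.4496, 0.2126, 0.0519]
orientation: [0.063, -3.137, 0.001]
wrist_force: [0.4, 0.2, -1.8]
width: 0.0434
grasp_force: 36.4
```

Converted, 5 mm is 0.0063, 4 mm is 0.005.

Emit:
step_arm(
  motion=[
    [0,0,0,0,0,0.0025,0],
    [0,0,0,0,0,0.005,0],
    [0,0,0,0,0,0.0063,0],
    [0,0,0,0,0,0.0063,0],
  ],
)

```text
clock: 31.5
tcp_pos: [0.4511, 0.2143, 0.0493]
orientation: [-0.065, 3.14, 0.003]
wrist_force: [-0.2, 0.2, -0.1]
width: 0.0435
grasp_force: 36.4
```

Converted, 4 mm is 0.005, 3 mm is 0.0038.

Emit:
step_arm(
  motion=[
    [0,0,0,0,0,0.0013,0],
    [0,0,0,0,0,0.0025,0],
    [0,0,0,0,0,0.0038,0],
    [0,0,0,0,0,0.005,0],
    [0,0,0,0,0,0.005,0],
  ],
)

```text
clock: 32.12
tcp_pos: [0.4508, 0.2141, 0.0448]
orientation: [-0.065, 3.141, 0.002]
wrist_force: [0.2, 0.5, -0.6]
width: 0.0437
grasp_force: 36.4
```

Converted, 2 mm is 0.0025, 1.4 mm is 0.0018.

Emit:
step_arm(
  motion=[
    [0,0,0,0,0,0.0009,0],
    [0,0,0,0,0,0.0018,0],
    [0,0,0,0,0,0.0025,0],
    [0,0,0,0,0,0.0025,0],
  ],
)

```text
clock: 32.62
tcp_pos: [0.451, 0.2142, 0.0439]
orientation: [-0.065, 3.14, 0.003]
wrist_force: [-3.2, -0.7, 8.2]
width: 0.0436
grasp_force: 37.3
```

Emit:
step_arm(
  motion=[
    [0,0,0,0,0,0,0.55],
    [0,0,0,0,0,0,0.65],
    [0,0,0,0,0,0,1],
    [0,0,0,0,0,0,1],
    [0,0,0,0,0,0,1],
  ],
)

```text
clock: 33.25
tcp_pos: [0.4509, 0.2142, 0.0429]
orientation: [-0.065, 3.141, 0.002]
wrist_force: [-0.0, 0.2, -0.1]
width: 0.0855
grasp_force: 0.0
```

Converted, -250 mm is -0.3125, -190 mm is -0.2375.

Emit:
step_arm(
  motion=[
    [0,0,0,0,0,-0.025,1],
    [0,0,0,0,0,-0.0938,1],
    [0,0,0,0,0,-0.1625,1],
    [0,0,0,0,0,-0.2375,1],
    [0,0,0,0,0,-0.3125,1],
  ],
)

```text
clock: 33.88
tcp_pos: [0.4505, 0.2137, 0.2949]
orientation: [-0.065, 3.14, 0.003]
wrist_force: [0.4, 1.4, -0.8]
width: 0.0856
grasp_force: 0.0
```

```bash
python3 g.py .535 .2154 .33 .0435
```

```text
[0.4505 0.2137 0.2949] [-0.041  0.999  0.002] grip 0.0 0.0856
[0.0016, 0.0007, -0.0023, -84.5, -1.7, -35.0]
```

All four are down. I'll check them from above with the wrist camera, measuring in the shelf frame.

Converted, -84 mm is -0.105, -35 mm is -0.0438.

Emit:
step_arm(
  motion=[
    [0,0,0,-0.105,-0.0025,-0.0438,1],
    [0,0,0,-0.105,-0.0025,-0.0438,1],
    [0,0,0,-0.105,-0.0025,-0.0438,1],
    [0,0,0,-0.105,-0.0025,-0.0438,1],
    [0,0,0,-0.105,-0.0025,-0.0438,1],
  ],
)

```text
clock: 34.5
tcp_pos: [0.5338, 0.2152, 0.3278]
orientation: [0.065, -3.141, -0.002]
wrist_force: [-0.3, -0.1, -0.0]
width: 0.0854
grasp_force: 0.0
```

```bash
python3 -c "
from bench import bot
from meas import *
s=bot.observe();f=bot.grab_frame('wrist');T=campose(f,s);print(s['tcp_pos'])
measure(f,s,[('round',(.648,.225),.11),('h',(.5815,.221),.1),('square',(.516,.2178),.09),('channel',(.4505,.215),.085)])
o=f['pixels'].copy()
for b in (-99,-33,33,99):
  c=proj(box(.5485,.2197,.0435,0,0,.03,.03,dx=b/1000),f,T)[0]; cv2.circle(o,tuple(int(v) for v in c.round()),2,(0,0,255),-1)
cv2.imwrite('pics/fin.png',cv2.resize(o[:310,130:400,::-1],None,fx=1.9,fy=1.9,interpolation=cv2.INTER_CUBIC))"
```

```text
[0.53376624 0.21520791 0.32784306]
round 551 [650.4 226.1] 42.5 [649.9263  226.13597]
h 663 [581.1 221.6] [42.  41.7] 2.4 [581.1762 221.2477]
square 883 [515.9 217.8] [42.3 42.7] 2.4 [515.26636 217.87277]
channel 757 [451.2 214.9] [43.  42.6] 2.4 [454.47226 215.24245]
```

View pics/fin.png

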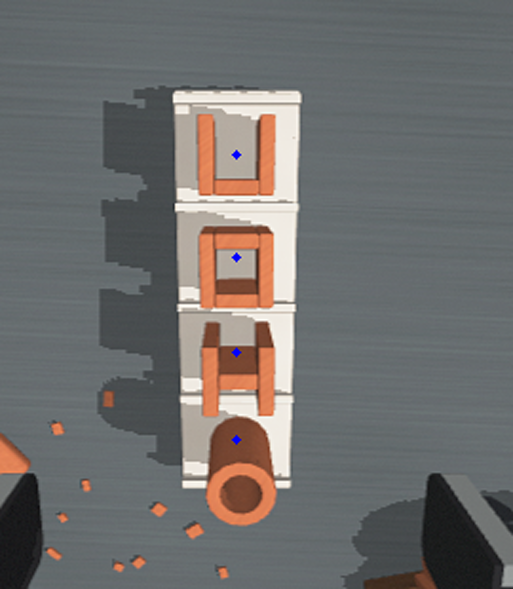

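From above, channel, square, H and round stand upright in the four bays, near to far. All are within about 3 mm of the bay centres, and the gripper is clear, so I'm handing in.

```bash
python3 -c "
from bench import bot
print(bot.close_job())"
```

```text
the job is handed in; nothing more can be done
None
```

I handed the job in at about 35 s of the 109 s limit; the hand-in gave no verdict. The final wrist picture shows all four pieces upright on the kiln shelf in reverse order (channel, square tube, H-section, round tube from near to far), each within about 3 mm of its bay centre.

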